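Release the latched key on the bench's switch box

ROBOT

A 7-joint arm with a two-finger parallel gripper is mounted at the origin on the work surface. World frame = base frame: x ahead of the robot, y to its left, z up, the work surface at z = 0. Lengths are in mm, angles in rad, forces in N, time in s.
With the tool pointing down it reaches from about 400 to 925 mm from the base axis. Payload 5.6 kg.
Tool frame: the origin (TCP) lies on the centre line of the jaws, within the pads' length; the fingertips stand 11 mm ahead of it and the grasp point (between the pads) lies 8 mm behind it; z points along the fingers, y is the line along which they close (so a half turn about z gives the same grasp; the last joint's range is limited). The gripper opens to 85 mm and grips with 20 to 120 N. Pads are 22 mm wide; open, the fingers measure 114 mm over their backs; the gripper's body (76 mm by 85 mm) begins 54 mm behind the grasp point. The pads swing forward as they close: fully open they stand 13 mm farther back than shut.
Start: joints at [-1.163, 0.468, -0.012, 1.603, 0.006, 1.071, -0.056], TCP at [283.235, 585.052, 222.19] pointing down, gripper open.
Joint ranges: [-2.53, 2.53], [-0.31, 2.02], [-1.57, 1.55], [0.28, 2.44], [-1.29, 4.43], [0.15, 1.84], [-2.92, 2.92]. Speed limits (rad/s): [2.57, 2.57, 3.14, 3.14, 3.14, 3.14, 3.14].

INTERFACE

Orientations are given as [roll, pitch, yaw] about the fixed x, y, z axes, in that order (R = Rz(yaw) Ry(pitch) Rx(roll)).
In Python, from rig import readout, cams, ctrl, models gives the robot as it stands. The module is installed in compiled form; this text tells all that it offers.
- The arm moves only by the shell command python3 -m crank 'ROWS' [FORCE]. ROWS is text: rows parted by semicolons, each of 7 numbers parted by spaces: the shift along the world's x, y, z in m, then the turn, a rotation vector about the world's x, y, z in rad, then the closure, from 0 (fully open) to 1 (shut). In form: tx ty tz rx ry rz grip; .... A call has 1 to 5 rows; each row is the pose to reach, as a shift and turn from the pose commanded when the call began; what a row does not reach only later rows make up. A row lasts 1/8 s, in which the tool goes at most 62.5 mm and 10.7 degrees, less where a joint would pass 70% of its speed; a pose out of reach is approached as far as the arm can. A call with a gripper value outside its range is refused whole. The fingers move at their own pace and stop on an object; FORCE is the grip in N (left out, the last holds). Time passes only in rows, so rows that repeat a pose let the fingers close. It gives the time, the measured TCP pose, the force, the opening and the grip force at its end, in the units of the state.
- readout.sense(): the state, without advancing time (a new reading comes with each control period).
- cams.capture(name): name is "scene" or "top" or "wrist"; returns a dict with "img" (480x640x3 uint8, red, green, blue), "depth" (480x640 float32, mm along the optical axis (not along the pixel's ray), 0 where there is no reading), "K" (3x3 intrinsics, pixels), "dist_coeffs" ([k1, k2, p1, p2, k3] as OpenCV has them; the pictures are not rectified), "xyz" and "orientation" of the camera in the world. Camera axes: x right, y down, z forward; pixel columns grow to the right and rows downward; lengths in mm; the calibration is good to about 2 mm. A picture is of the moment at which its call begins.
- ctrl.job_done(): hands the job in; it is judged then, once.
Trained networks look in a picture, given as the dict that the camera call returned (one of the last four; its "shot" number tells which), for a name from the list of things; names that differ only in an ending like _2 or _b are one class to them, and where a whole thing is asked for, a point or a joint stands for the part that bears it (a point fixed in the world has none). Each returns a list of dicts, best first, with "score" (0 to 1); they miss things now and then, are a little off and sometimes report something else, mostly with a low value. They report only what shows in the picture. A call takes as long as a camera call.
- models.silhouettes(label, picture): "mask" (480x640 bool, what is visible of it) and "rect" ([left, top, width, height] in pixels, round what is visible of it).
The state is a dict: "t": time; "qpos": joint angles; "joint_vel": joint speeds; "tau": joint torques, N m; "tcp_pos": TCP position; "ee_rot": TCP orientation; "wrist_force": force on the tool from outside, world axes, zero at the start; "torque": the same for the moment, N m; "finger_gap": finger opening in mm; "grip_force": force on a finger pad.
Only numpy, scipy, OpenCV 4.12 (cv2) and the standard library are available. Lean on these libraries where they do the work, as an engineer would, in place of code of your own. Each camera call takes 0.05 s, during which the arm holds its last target. There are 200 camera calls.

TASK

One of the four identical white keys on the workbench's grey switch box has been left latched down. With the fingertips, tap each key lightly in turn, starting with the key next to the round knob and going along the row, so lightly that no free key goes far in and the latched one is not yet released; after all four taps, press the latched key fully home and let go so that it springs up, leaving all four keys up. Do not push any free key in, and do not lift or shove the tools and things lying about.

Things in the scene. Friction and masses are not known exactly. Their poses are not given: they have to be found in the camera images.
- switch_box: grey sheet-metal switch box bolted to the bench, 150 (x) by 300 (y) by 55 mm high; origin at the centre of its underside, z up. On its flat deck (z = 55 mm) four keys stand in a row along y at x = -30 mm, 52 mm apart; a fixed round black knob (32 mm diameter, 20 mm high) stands in line with them at y = +128 mm, beside key1. A tin and an offcut stand loose on the deck at about x = +47 mm.
- key1: First of the row, next to the knob. One of four identical white keys, cap 36 mm (x) by 30 mm (y), sliding straight down into the box at box x = -30, y = +78 mm. Origin: centre of the cap's top face; axes as the box's. A free key's top is 71 mm above the bench; it yields from 1.5 N, gaining 0.25 N per mm, springs back, has 8 mm of travel and counts as pushed in beyond 5.5 mm.
- key2: Second from the knob. One of four identical white keys, cap 36 mm (x) by 30 mm (y), sliding straight down into the box at box x = -30, y = +26 mm. Origin: centre of the cap's top face; axes as the box's. The latched key (a different one each time) has its top 5 mm lower, 66 mm above the bench; lighter pushes than 2.7 N do not move it.
- key3: Third from the knob. One of four identical white keys, cap 36 mm (x) by 30 mm (y), sliding straight down into the box at box x = -30, y = -26 mm. Origin: centre of the cap's top face; axes as the box's. The latched key is released about 2 mm below its latched height (about 5 N), stops 3 mm below it, and when let go then springs up like the others.
- key4: Fourth, farthest from the knob. One of four identical white keys, cap 36 mm (x) by 30 mm (y), sliding straight down into the box at box x = -30, y = -78 mm. Origin: centre of the cap's top face; axes as the box's. All four keys work alike, as told for key1 to key3.
- tin: loose aluminium tin, 38 mm diameter, 40 mm high, standing on the deck of the switch box; origin under its centre. To be left alone.
- offcut: loose wood offcut, 28 by 70 by 22 mm, lying on the deck of the switch box; origin under its centre. To be left alone.
- chisel: loose chisel, 255 mm long, 28 mm thick, lying on the robot's side of the switch box, its length along its x; origin on the bench under its middle. To be left alone.
- glue: loose white glue bottle, 54 mm diameter, 140 mm high, standing beside the knob end of the switch box; origin under its centre. To be left alone.
- mallet: loose wooden mallet, 270 mm long, head 70 by 120 by 70 mm, lying beside the far end of the row; origin on the bench under its middle. To be left alone.
- square: loose try square, stock 120 mm and blade 160 mm long, 18 mm high, lying behind the switch box; origin under the middle of its stock. To be left alone.
- mug: loose white mug, 76 mm diameter, 90 mm high, standing behind the switch box; origin under its centre. To be left alone.

How it is judged:
By the outcome, as a careful person would: the job done as asked, in the order asked, and still so for the second after the job is handed in, with the robot touching nothing.
It also fails if it takes over 48 s, if anything falls off the work surface, if the arm or the gripper's body presses on something with over 40 N, if the wrist force passes 120 N, or if a joint passes its speed limit or range.

## Working session

There is one attempt and no reset: what is moved stays moved. The work goes in short steps, Python scripts to look and compute and a shell command to move; the robot and the scene stay as the last step left them, time stands still between calls to the robot, and variables do not carry over. Pictures are saved under pics/ and viewed, at most 10 in all, crops included, and the job is handed in when it is done.

```bash
mkdir -p pics; cat > h.py <<'E'
import numpy as np, cv2
from scipy.spatial.transform import Rotation as R
from rig import readout, cams, ctrl, models
def world(p,u,v,z=None):
    """pixels -> world; from depth, or at plane z"""
    u=np.atleast_1d(u).astype(float);v=np.atleast_1d(v).astype(float)
    n=cv2.undistortPoints(np.stack([u,v],-1)[:,None],np.array(p["K"]),np.array(p["dist_coeffs"]))[:,0]
    r=np.c_[n,np.ones(len(n))]
    M=R.from_euler('xyz',p["orientation"]).as_matrix() if np.shape(p["orientation"])==(3,) else np.array(p["orientation"])
    c=np.array(p["xyz"]); w=r@M.T
    s=p["depth"][v.astype(int),u.astype(int)] if z is None else (z-c[2])/w[:,2]
    return c+w*np.asarray(s)[:,None]
def save(p,n,crop=None):
    im=p["img"][...,::-1]
    if crop: x,y,w,h,k=crop; im=cv2.resize(im[y:y+h,x:x+w],None,fx=k,fy=k)
    cv2.imwrite("pics/"+n,im)
E
python3 - <<'E'
from h import *
print(readout.sense())
t=cams.capture("top");save(t,"top.png")
print(t["xyz"],t["orientation"])
for l in ["switch_box","key1","tin","offcut","glue","mallet","mug","chisel"]:
    for d in models.silhouettes(l,t)[:5]:
        v,u=np.nonzero(d["mask"]); w=world(t,u,v); w=w[np.all(np.isfinite(w),1)]
        (c,s,a)=cv2.minAreaRect(w[:,:2].astype(np.float32))
        print(l,round(d["score"],2),d["rect"],np.median(w,0).round(1),np.round(c,1),np.round(s,1),round(a,1))
E
```

```text
{'t': 0.0, 'qpos': array([-1.16300643,  0.46839908, -0.01157102,  1.60364714,  0.0060303 ,
        1.07144629, -0.05628783]), 'joint_vel': array([ 1.08461352e-03, -2.05859912e-05,  6.07037142e-04,  9.68565463e-05,
       -2.51010632e-03, -3.61827864e-04,  5.78054964e-04]), 'tau': array([ 2.62180638e-04, -5.32383549e+01,  2.15305109e-02, -2.51305515e+01,
        1.13736742e-02,  7.96943583e-03,  2.69829940e-06]), 'tcp_pos': array([283.01708894, 584.48200546, 221.21442373]), 'ee_rot': array([-3.13973384e+00,  1.69660939e-04,  2.69073738e+00]), 'wrist_force': array([0.42630469, 0.3833743 , 0.79399656]), 'torque': array([-0.02070465,  0.02363418,  0.02343091]), 'grip_force': 0.0, 'finger_gap': 85.6350930295678}
[ 431.14103033   44.42481988 1063.0006761 ] [-2.96803096 -0.03438412 -1.59496938]
switch_box 0.78 [250.4, 214.1, 157.9, 110.3] [543.8  -9.7  55.7] [546.9 -20.5] [179.5 344.2] 18.2
switch_box 0.18 [336.1, 268.3, 18.8, 19.0] [530.5 -50.4  66.3] [530.8 -51.2] [35.9 32.2] 14.0
key1 0.83 [363.4, 258.6, 17.4, 23.3] [543.7 -99.9  71.3] [500.4 -30.4] [ 37.9 200.4] 32.1
key1 0.81 [317.9, 2
[... 274 characters left out ...]
1, 21.6] [580.   34.2  95. ] [515.7  34.9] [ 35.1 169.7] 88.3
offcut 0.83 [334.4, 227.7, 34.2, 19.3] [609.8 -62.7  76.9] [546.7  -9.6] [ 64.3 247. ] 50.3
offcut 0.7 [335.8, 269.3, 20.8, 19.6] [530.7 -51.2  66.3] [530.8 -52. ] [36.5 32.2] 14.5
glue 0.66 [219.5, 285.7, 33.5, 29.9] [484.7 173.3  96.9] [477.8 121.4] [169.8  59.9] 78.2
mallet 0.93 [406.5, 186.2, 67.2, 131.5] [ 653.  -271.3   67.5] [ 585.8 -150.9] [293.4 402.7] 2.3
mug 0.87 [354.1, 157.9, 49.4, 46.1] [ 749.9 -133.8   42.6] [635.2 -37.2] [111.  425.2] 53.6
mug 0.29 [290.7, 279.7, 15.2, 21.7] [505.9  50.3  71.4] [505.3  51. ] [38.1 28.5] 9.8
chisel 0.56 [262.9, 312.9, 118.3, 46.0] [416.7 -12.9  19.7] [421.4   3.9] [ 40.9 256.7] 15.9
```

View picture.

View pics/top.png

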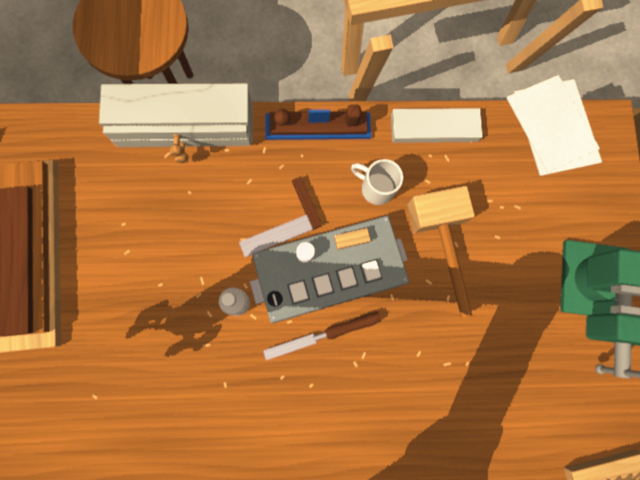

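```bash
python3 - <<'E'
from h import *
t=cams.capture("top")
P=[]
for d in models.silhouettes("key1",t)[:4]:
    v,u=np.nonzero(d["mask"]); w=world(t,u,v); m=np.abs(w[:,2]-69)<6; w=w[m]
    w=w[np.linalg.norm(w[:,:2]-np.median(w[:,:2],0),axis=1)<30]
    c,s,a=cv2.minAreaRect(w[:,:2].astype(np.float32)); P.append([*c,np.median(w[:,2])]); print(np.round(c,1),np.round(s,1),a,np.median(w,0).round(1))
P=np.array(P);P=P[np.argsort(-P[:,1])]
k=np.array([78,26,-26,-78.])
# rigid fit of the row
best=P[:,:2]; d=((k-k.mean())[:,None]*(best-best.mean(0))).sum(0); d/=np.linalg.norm(d)
yaw=np.arctan2(-d[0],d[1]); K=best.mean(0)+k[:,None]*d
print("yaw",yaw,"\n",K.round(1),(best-K).round(1))
print("knob",best.mean(0)+128*d, "box",best.mean(0)+30*np.array([np.cos(yaw),np.sin(yaw)]))
s=readout.sense(); Rc=R.from_euler('xyz',s["ee_rot"])
for a in (yaw,yaw+np.pi):
    y=np.array([np.cos(a),np.sin(a),0]); z=np.array([0,0,-1.]); Rd=R.from_matrix(np.c_[np.cross(y,z),y,z])
    print("turn",(Rd*Rc.inv()).as_rotvec().round(3))
print("shift",np.c_[K,[80]*4]-s["tcp_pos"])
E
```

```text
[517.7  -0.6] [36.1 30. ] 14.630358695983887 [517.3  -0.9  70.9]
[530.6 -51.1] [34.9 29.8] 13.585018157958984 [530.  -51.   66.4]
[504.   49.5] [35.2 29.7] 15.595827102661133 [504.   49.8  71.1]
[ 544.3 -100.7] [36.  30.5] 13.698979377746582 [ 544.  -100.2   71.2]
yaw 0.2606087383724297 
 [[ 504.1   49.7]
 [ 517.5   -0.6]
 [ 530.9  -50.8]
 [ 544.2 -101.1]] [[-0.  -0.1]
 [ 0.2  0. ]
 [-0.2 -0.2]
 [ 0.   0.4]]
knob [491.16928996  97.96698124] box [553.13789329 -17.98081822]
turn [-0.     0.    -0.859]
turn [-0.    -0.     2.282]
shift [[ 220.82599081 -535.43198144 -142.21658608]
 [ 234.22476752 -585.67611326 -142.21658608]
 [ 247.62354423 -635.92024509 -142.21658608]
 [ 261.02232094 -686.16437691 -142.21658608]]
```

```bash
python3 -m crank '0.055 -0.06 0.01 0 0 -0.17 1; 0.08 -0.12 0.01 0 0 -0.34 1; 0.1 -0.18 0.01 0 0 -0.51 1; 0.12 -0.24 0.01 0 0 -0.68 1; 0.14 -0.295 0.01 0 0 -0.86 1' 20
python3 -m crank '0.02 -0.055 0 0 0 0 1; 0.04 -0.11 0 0 0 0 1; 0.06 -0.165 0 0 0 0 1; 0.08 -0.22 0 0 0 0 1; 0.081 -0.24 0 0 0 0 1' 
python3 -m crank '0 0 0 0 0 0 1; 0 0 0 0 0 0 1'; python3 -c "
from h import *
print(readout.sense())"
```

```text
t: 1.18
tcp_pos: [417.6, 305.4, 232.6]
ee_rot: [3.141, -0.001, 1.825]
wrist_force: [0.9, -1.2, -0.3]
finger_gap: 0.1
grip_force: 0.0
t: 1.8
tcp_pos: [499.2, 63.2, 232.6]
ee_rot: [3.14, 0.001, 1.825]
wrist_force: [-0.2, 1.5, 0.4]
finger_gap: 0.2
grip_force: 0.0
t: 2.05
tcp_pos: [497.9, 68.8, 232.2]
ee_rot: [3.141, -0.001, 1.833]
wrist_force: [-0.1, 1.0, -0.8]
finger_gap: 0.0
grip_force: 0.0
{'t': 2.05, 'qpos': array([-0.5584475 ,  0.20634657,  0.40748171,  1.96944714, -0.09842835,
        0.98438477,  0.15771772]), 'joint_vel': array([-0.01191218,  0.00403241, -0.00710658, -0.00238928,  0.00165113,
        0.0029801 ,  0.00412125]), 'tau': array([ 8.54635052e-01, -3.42737246e+01,  2.83800557e+00, -2.37139446e+01,
        6.63909595e-02,  1.57046361e-03, -3.97649410e-04]), 'tcp_pos': array([497.88043631,  68.82321475, 232.20766703]), 'ee_rot': array([ 3.14139844e+00, -6.41640835e-04,  1.83264453e+00]), 'wrist_force': array([-0.11500269,  1.02376824, -0.82170661]), 'torque': array([-4.64626352e-02,  8.30754540e-05, -2.39515736e-02]), 'grip_force': 0.0, 'finger_gap': 0.006686948513067839}
```

```bash
python3 -m crank '0.006 -0.019 0 0 0 0 1; 0.006 -0.019 -0.05 0 0 0 1; 0.006 -0.019 -0.1 0 0 0 1; 0.006 -0.019 -0.14 0 0 0 1; 0.006 -0.019 -0.14 0 0 0 1' 
python3 - <<'E'
from h import *
F=[];Z=[]
for i in range(3):
    p=cams.capture(["scene","wrist","top"][i]); s=readout.sense();F.append(s["wrist_force"]);Z.append(s["tcp_pos"]);
    save(p,f"a{i}.png")
    if i==0: print(p["xyz"],p["orientation"])
print(np.round(F,2),np.round(Z,2),s["ee_rot"],s["t"])
a=cv2.imread("pics/a0.png");b=cv2.imread("pics/a1.png")
cv2.imwrite("pics/ab.png",cv2.resize(np.hstack([a,b]),(800,300)))
E
```

```text
t: 2.68
tcp_pos: [501.6, 49.6, 89.7]
ee_rot: [-3.135, -0.001, 1.833]
wrist_force: [-0.2, -0.4, 1.4]
finger_gap: 0.1
grip_force: 0.0
[ 967.66728424 -492.73373938  893.87739623] [-2.47004063  0.0072235   0.59630708]
[[ 0.15 -0.19  0.63]
 [-0.13  0.48  0.4 ]
 [-0.43 -0.8   0.3 ]] [[503.45  49.49  91.71]
 [504.64  49.35  92.96]
 [505.28  49.23  93.67]] [ 3.13903304e+00 -4.72680642e-05  1.83201009e+00] 2.825
```

View pics/ab.png

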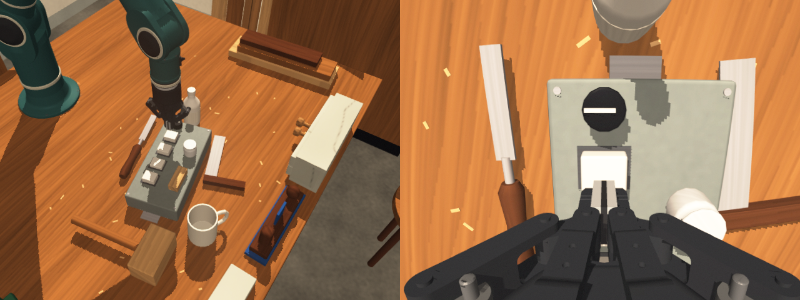

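```bash
python3 -m crank '-0.001 0 -0.002 0 0 0 1; -0.001 0 -0.004 0 0 0 1; -0.001 0 -0.006 0 0 0 1; -0.001 0 -0.0075 0 0 0 1; -0.001 0 -0.0075 0 0 0 1' 
python3 - <<'E'
from h import *
for i in range(3):
    p=cams.capture("wrist"); s=readout.sense(); print(np.round(s["wrist_force"],2),np.round(s["tcp_pos"],2),s["t"])
E
```

```text
t: 3.45
tcp_pos: [502.9, 48.2, 84.5]
ee_rot: [-3.141, 0.0, 1.831]
wrist_force: [0.5, -0.3, -0.1]
finger_gap: 0.1
grip_force: 0.0
[-0.26 -0.48 -0.65] [503.    48.22  84.58] 3.5
[-0.5   0.16  0.03] [503.05  48.26  84.63] 3.55
[ 0.32 -0.15 -0.61] [503.06  48.24  84.63] 3.6
```

```bash
cat > f.py <<'E'
from h import *
F=[]
for i in range(4):
    cams.capture("wrist"); s=readout.sense();F.append([*s["wrist_force"],*s["tcp_pos"]])
print(np.mean(F,0).round(2),s["t"])
E
python3 -m crank '0.001 0.0015 -0.001 0 0 0 1; 0.001 0.0015 -0.002 0 0 0 1; 0.001 0.0015 -0.003 0 0 0 1;0.001 0.0015 -0.003 0 0 0 1' ; python3 f.py
```

```text
t: 4.1
tcp_pos: [503.9, 49.8, 81.6]
ee_rot: [-3.141, 0.0, 1.831]
wrist_force: [-0.4, -0.4, -0.1]
finger_gap: 0.3
grip_force: 0.0
[ 1.4000e-01 -1.8000e-01  0.0000e+00  5.0404e+02  4.9750e+01  8.1670e+01] 4.3
```

```bash
python3 -m crank '0 0 -0.0005 0 0 0 1; 0 0 -0.001 0 0 0 1;0 0 -0.001 0 0 0 1' ; python3 f.py
```

```text
t: 4.68
tcp_pos: [504.0, 49.8, 80.6]
ee_rot: [-3.142, 0.0, 1.831]
wrist_force: [-0.2, -0.2, -0.5]
finger_gap: 0.1
grip_force: 0.0
[ 4.0000e-02  2.3000e-01 -4.0000e-02  5.0407e+02  4.9780e+01  8.0690e+01] 4.875
```

```bash
python3 -m crank '0 0 -0.0005 0 0 0 1; 0 0 -0.001 0 0 0 1;0 0 -0.001 0 0 0 1' ; python3 f.py
```

```text
t: 5.25
tcp_pos: [504.0, 49.8, 79.6]
ee_rot: [-3.141, 0.0, 1.831]
wrist_force: [0.4, 0.1, 0.8]
finger_gap: -0.2
grip_force: 0.0
[-1.0000e-02 -2.0000e-01 -3.0000e-02  5.0405e+02  4.9790e+01  7.9680e+01] 5.45
```

```bash
python3 - <<'E'
from h import *
p=cams.capture("wrist");save(p,"w1.png",(200,200,240,200,3))
d=models.silhouettes("key1",p)
for k in d[:3]:
    v,u=np.nonzero(k["mask"]);w=world(p,u,v);print(k["score"],k["rect"],np.percentile(w,[5,25,50,75,95],axis=0).round(1).tolist())
E
```

```text
0.59 [282.9, 246.5, 82.7, 70.0] [[486.4, 45.2, 60.6], [492.2, 53.6, 70.3], [500.7, 59.0, 71.1], [510.7, 63.6, 71.6], [517.8, 68.1, 72.3]]
0.48 [321.0, 390.1, 9.2, 20.9] [[517.5, -12.3, 70.6], [518.8, -10.2, 71.1], [520.2, -7.7, 71.3], [521.4, -5.3, 71.7], [523.0, -3.1, 72.4]]
```

View pics/w1.png

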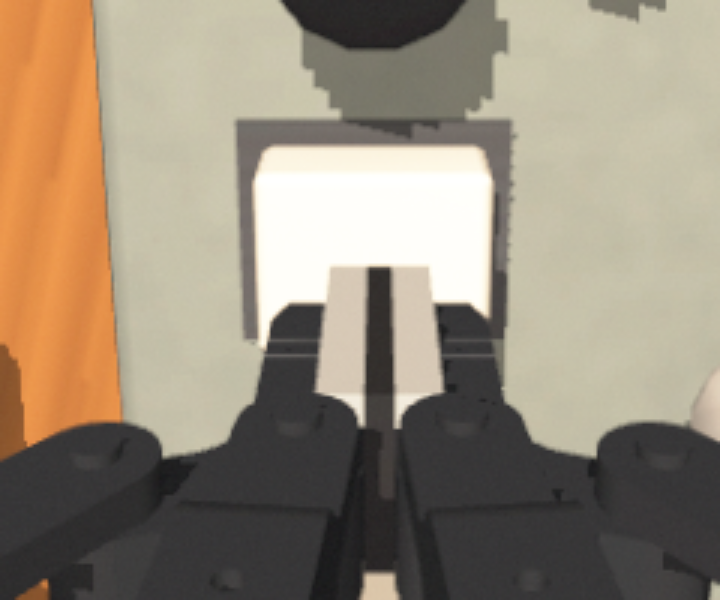

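```bash
python3 -m crank '0 0 -0.0005 0 0 0 1; 0 0 -0.001 0 0 0 1;0 0 -0.001 0 0 0 1' ; python3 - <<'E'
from h import *
F=[]
for i in range(4):
    p=cams.capture("wrist"); s=readout.sense();F.append([*s["wrist_force"],*s["tcp_pos"]])
print(np.mean(F,0).round(2),s["t"])
u=np.array([312,313,315,338,340]);
for v in (286,288,290,292,295,300): print(v,world(p,u,np.full(5,v)).round(1)[:,2], world(p,u,np.full(5,v)).round(1)[2])
E
```

```text
t: 5.92
tcp_pos: [504.0, 49.8, 78.6]
ee_rot: [-3.141, -0.0, 1.831]
wrist_force: [-0.2, -0.9, 0.2]
finger_gap: -0.3
grip_force: 0.0
[-6.8000e-01  3.4000e-01  2.0000e-02  5.0405e+02  4.9780e+01  7.8670e+01] 6.125
286 [70.3 70.6 70.9 71.3 70.9] [499.3  51.7  70.9]
288 [91.9 92.6 93.1 93.2 92.2] [497.8  60.1  93.1]
290 [93.5 94.4 93.5 94.3 94.6] [497.9  59.4  93.5]
292 [95.2 96.3 97.5 96.1 96.2] [497.8  60.3  97.5]
295 [98.9 99.4 98.6 98.8 99.7] [498.   59.6  98.6]
300 [103.4 103.8 102.6 103.3 103. ] [498.2  59.4 102.6]
```

```bash
python3 - <<'E'
from h import *
p=cams.capture("scene")
# gripper pixels: world points within 60mm of the TCP axis
v,u=np.mgrid[150:400,200:420];v=v.ravel();u=u.ravel()
w=world(p,u,v); m=(np.hypot(w[:,0]-504,w[:,1]-49.8)<22)
for z in range(60,130,4):
    k=m&(abs(w[:,2]-z)<2); print(z,k.sum(),p["img"][v[k],u[k]].mean(0).round() if k.any() else '',w[k].mean(0).round() if k.any() else '')
save(p,"s1.png",(225,170,130,100,6))
E
```

```text
60 43 [121. 107.  92.] [511.  40.  60.]
64 28 [154. 136. 115.] [510.  41.  64.]
68 63 [192. 179. 160.] [508.  46.  68.]
72 160 [238. 231. 216.] [507.  50.  72.]
76 5 [250. 245. 231.] [506.  44.  74.]
80 0  
84 0  
88 3 [178. 166. 144.] [511.  48.  89.]
92 10 [173. 162. 141.] [509.  43.  92.]
96 12 [97. 88. 76.] [507.  43.  97.]
100 25 [88. 79. 69.] [511.  45. 100.]
104 27 [73. 64. 56.] [509.  45. 104.]
108 21 [71. 62. 55.] [511.  46. 108.]
112 26 [79. 70. 61.] [509.  44. 112.]
116 27 [69. 60. 52.] [511.  46. 116.]
120 25 [72. 62. 54.] [509.  44. 120.]
124 17 [82. 72. 63.] [509.  43. 124.]
128 17 [61. 51. 43.] [510.  43. 128.]
```

View pics/s1.png

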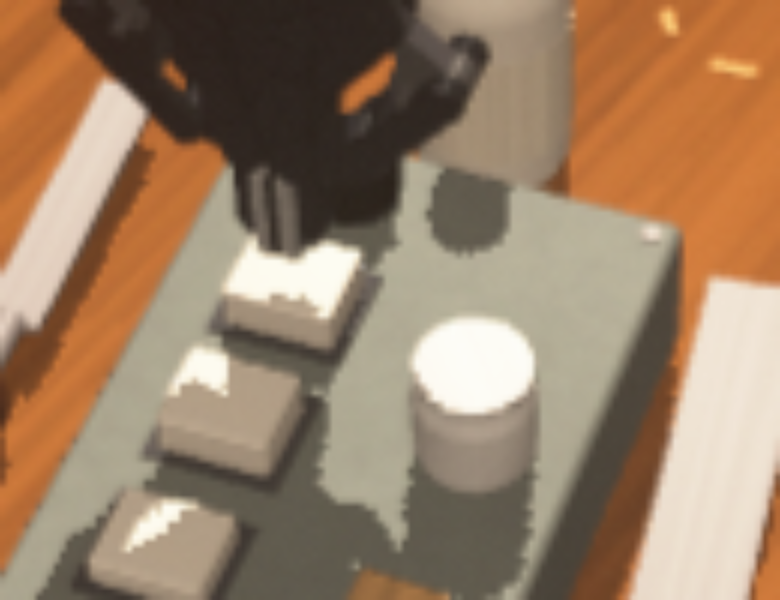

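```bash
python3 - <<'E'
from h import *
p=cams.capture("scene")
v,u=np.mgrid[100:300,200:360];v=v.ravel();u=u.ravel()
w=world(p,u,v); c,s=np.cos(.26),np.sin(.26); d=w[:,:2]-[504,49.8]; bx=d@[c,s]; by=d@[-s,c]
dark=p["img"][v,u].max(1)<110
for a in range(10,90,8):
    k=dark&(abs(bx-a)<4)&(abs(by)<45)&(w[:,2]>85); print(a,k.sum(),np.percentile(w[k,2],[0,3,10]).round() if k.any() else '')
E
```

```text
10 500 [ 95. 106. 130.]
18 593 [ 99. 114. 142.]
26 574 [133. 143. 173.]
34 824 [137. 153. 203.]
42 258 [146. 152. 162.]
50 86 [155. 160. 164.]
58 76 [164. 168. 173.]
66 10 [176. 177. 177.]
74 0 
82 0
```

```bash
python3 -m crank '0 0 -0.004 0 0 0 1; 0 0 -0.008 0 0 0 1;0 0 -0.011 0 0 0 1;0 0 -0.013 0 0 0 1;0 0 -0.013 0 0 0 1' ; python3 - <<'E'
from h import *
F=[]
for i in range(3):
    p=cams.capture("wrist"); s=readout.sense();F.append([*s["wrist_force"],*s["tcp_pos"]])
print(np.mean(F,0).round(2),s["t"])
u=np.array([312,313,315,338,340]);
for v in range(282,296,2): print(v,world(p,u,np.full(5,v)).round(1)[:,2], world(p,u,np.full(5,v)).round(1)[2])
E
```

```text
t: 6.85
tcp_pos: [503.9, 49.7, 65.5]
ee_rot: [-3.141, 0.0, 1.831]
wrist_force: [-0.1, 1.1, -0.2]
finger_gap: 0.1
grip_force: 0.0
[-2.000e-02  2.400e-01  3.000e-02  5.041e+02  4.977e+01  6.570e+01] 7.0
282 [71.5 71.4 71.8 71.4 71.7] [497.8  59.1  71.8]
284 [70.2 71.  71.7 70.7 69.6] [498.   58.2  71.7]
286 [71.5 70.6 70.5 71.6 70.4] [498.4  56.9  70.5]
288 [79.  79.6 78.4 79.5 79.3] [498.   59.3  78.4]
290 [81.5 81.4 81.1 81.7 81.5] [498.   59.6  81.1]
292 [83.  83.3 83.  82.6 82.6] [498.   59.7  83. ]
294 [86.3 85.  84.8 85.  84.7] [498.1  59.6  84.8]
```

```bash
python3 -m crank '0 0 -0.0015 0 0 0 1; 0 0 -0.003 0 0 0 1;0 0 -0.004 0 0 0 1;0 0 -0.004 0 0 0 1' ; python3 f.py; python3 -m crank '0 0 -0.0005 0 0 0 1; 0 0 -0.001 0 0 0 1;0 0 -0.001 0 0 0 1' ; python3 f.py
```

```text
t: 7.5
tcp_pos: [504.0, 49.8, 61.7]
ee_rot: [-3.142, -0.0, 1.831]
wrist_force: [-0.4, 0.1, 1.4]
finger_gap: -0.1
grip_force: 0.8
[-3.0000e-01 -3.0000e-02  1.4800e+00  5.0403e+02  4.9820e+01  6.1750e+01] 7.7
t: 8.07
tcp_pos: [504.0, 49.8, 60.7]
ee_rot: [-3.142, 0.0, 1.831]
wrist_force: [-0.8, -0.2, 1.3]
finger_gap: 0.0
grip_force: 0.9
[-7.4000e-01  2.3000e-01  2.0600e+00  5.0403e+02  4.9810e+01  6.0680e+01] 8.275
```

```bash
python3 -m crank '0 0 -0.0005 0 0 0 1; 0 0 -0.001 0 0 0 1;0 0 -0.001 0 0 0 1' ; python3 f.py
```

```text
t: 8.65
tcp_pos: [504.0, 49.8, 59.6]
ee_rot: [-3.142, 0.0, 1.831]
wrist_force: [-0.8, 0.2, 1.7]
finger_gap: 0.2
grip_force: 1.0
[-8.1000e-01 -4.0000e-02  2.3900e+00  5.0403e+02  4.9810e+01  5.9670e+01] 8.85
```

```bash
python3 -m crank '0 0 0.007 0 0 0 1; 0 0 0.018 0 0 0 1; 0.0065 -0.025 0.018 0 0 0 1;0.0134 -0.0502 0.018 0 0 0 1;0.0134 -0.0502 0.018 0 0 0 1'; python3 -m crank '0 0 0 0 0 0 1;0 0 -0.005 0 0 0 1; 0 0 -0.009 0 0 0 1;0 0 -0.012 0 0 0 1;0 0 -0.012 0 0 0 1' ; python3 f.py
```

```text
t: 9.48
tcp_pos: [518.2, -2.6, 78.5]
ee_rot: [3.14, 0.001, 1.827]
wrist_force: [-0.8, 0.0, -0.5]
finger_gap: 0.2
grip_force: 0.0
t: 10.1
tcp_pos: [517.2, -0.3, 65.3]
ee_rot: [-3.141, -0.0, 1.831]
wrist_force: [0.6, -0.4, 1.1]
finger_gap: 0.2
grip_force: 0.0
[ 1.7000e-01  2.4000e-01 -8.0000e-02  5.1748e+02 -4.2000e-01  6.5640e+01] 10.3
```

Down 5 to 60.7, as on key 1.

```bash
python3 -m crank '0 0 -0.0015 0 0 0 1; 0 0 -0.003 0 0 0 1;0 0 -0.004 0 0 0 1;0 0 -0.005 0 0 0 1;0 0 -0.005 0 0 0 1' ; python3 f.py
```

```text
t: 10.92
tcp_pos: [517.4, -0.4, 60.7]
ee_rot: [-3.142, -0.0, 1.831]
wrist_force: [0.0, 0.9, 1.4]
finger_gap: -0.2
grip_force: 0.9
[-4.9000e-01 -8.0000e-02  1.7400e+00  5.1742e+02 -4.1000e-01  6.0730e+01] 11.125
```

```bash
python3 -m crank '0 0 -0.0005 0 0 0 1;0 0 -0.001 0 0 0 1;0 0 -0.001 0 0 0 1'; python3 f.py; python3 -m crank '0 0 0.007 0 0 0 1; 0 0 0.018 0 0 0 1; 0.0065 -0.025 0.018 0 0 0 1;0.0134 -0.0502 0.018 0 0 0 1;0.0134 -0.0502 0.018 0 0 0 1'; python3 -m crank '0 0 0 0 0 0 1;0 0 -0.005 0 0 0 1; 0 0 -0.01 0 0 0 1;0 0 -0.014 0 0 0 1;0 0 -0.014 0 0 0 1' ; python3 f.py
```

```text
t: 11.5
tcp_pos: [517.4, -0.4, 59.6]
ee_rot: [-3.142, 0.0, 1.831]
wrist_force: [-0.6, -0.3, 2.9]
finger_gap: 0.0
grip_force: 1.0
[-7.8000e-01  1.4000e-01  2.0000e+00  5.1742e+02 -4.1000e-01  5.9670e+01] 11.7
t: 12.32
tcp_pos: [531.5, -52.8, 78.6]
ee_rot: [3.14, 0.001, 1.827]
wrist_force: [-0.0, 0.2, 0.5]
finger_gap: -0.2
grip_force: 0.0
t: 12.95
tcp_pos: [530.5, -50.5, 63.2]
ee_rot: [-3.141, -0.0, 1.831]
wrist_force: [-1.1, 0.9, -0.4]
finger_gap: -0.2
grip_force: 0.0
[ 1.3000e-01 -3.7000e-01  5.4000e-01  5.3086e+02 -5.0610e+01  6.3620e+01] 13.15
```

```bash
python3 -m crank '0 0 -0.002 0 0 0 1; 0 0 -0.0035 0 0 0 1;0 0 -0.005 0 0 0 1;0 0 -0.0055 0 0 0 1;0 0 -0.0055 0 0 0 1' ; python3 f.py;  python3 -m crank '0 0 -0.0003 0 0 0 1; 0 0 -0.0006 0 0 0 1;0 0 -0.0006 0 0 0 1'; python3 f.py
```

```text
t: 13.78
tcp_pos: [530.8, -50.6, 58.1]
ee_rot: [-3.141, 0.0, 1.831]
wrist_force: [-0.1, -0.1, -0.3]
finger_gap: 0.1
grip_force: 0.0
[-3.0000e-02 -5.0000e-02 -2.1000e-01  5.3089e+02 -5.0630e+01  5.8200e+01] 13.975
t: 14.35
tcp_pos: [530.9, -50.6, 57.6]
ee_rot: [3.142, 0.0, 1.831]
wrist_force: [-0.3, -0.4, 0.1]
finger_gap: -0.3
grip_force: 0.0
[-8.0000e-02 -3.0000e-01 -1.7000e-01  5.3087e+02 -5.0620e+01  5.7590e+01] 14.55
```

```bash
python3 -m crank '0 0 -0.0002 0 0 0 1; 0 0 -0.0005 0 0 0 1;0 0 -0.0005 0 0 0 1'; python3 f.py
```

```text
t: 14.92
tcp_pos: [530.9, -50.6, 57.1]
ee_rot: [3.142, 0.0, 1.831]
wrist_force: [0.3, 0.1, 1.5]
finger_gap: 0.0
grip_force: 0.4
[ 3.0000e-02  2.8000e-01  7.1000e-01  5.3087e+02 -5.0610e+01  5.7130e+01] 15.125
```

```bash
python3 -m crank '0 0 -0.0002 0 0 0 1; 0 0 -0.0003 0 0 0 1;0 0 -0.0003 0 0 0 1'; python3 f.py
```

```text
t: 15.5
tcp_pos: [530.9, -50.6, 56.9]
ee_rot: [3.141, 0.0, 1.831]
wrist_force: [-1.1, 0.1, 2.5]
finger_gap: -0.0
grip_force: 1.4
[ -0.85   0.54   2.55 530.89 -50.62  56.84] 15.7
```

```bash
python3 -m crank '0 0 0.008 0 0 0 1; 0 0 0.021 0 0 0 1; 0.0065 -0.025 0.021 0 0 0 1;0.0134 -0.0502 0.021 0 0 0 1;0.0134 -0.0502 0.021 0 0 0 1'; python3 -m crank '0 0 0 0 0 0 1;0 0 -0.005 0 0 0 1; 0 0 -0.009 0 0 0 1;0 0 -0.012 0 0 0 1;0 0 -0.012 0 0 0 1' ; python3 f.py
```

```text
t: 16.32
tcp_pos: [544.8, -103.2, 78.8]
ee_rot: [3.14, 0.002, 1.827]
wrist_force: [-1.2, 0.3, -0.6]
finger_gap: 0.0
grip_force: 0.0
t: 16.95
tcp_pos: [544.0, -100.6, 65.4]
ee_rot: [-3.141, -0.0, 1.831]
wrist_force: [0.1, -0.1, 0.5]
finger_gap: 0.0
grip_force: 0.0
[-3.4000e-01  6.0000e-02  4.0000e-02  5.4428e+02 -1.0082e+02  6.5760e+01] 17.15
```

```bash
python3 -m crank '0 0 -0.0015 0 0 0 1; 0 0 -0.003 0 0 0 1;0 0 -0.004 0 0 0 1;0 0 -0.005 0 0 0 1;0 0 -0.005 0 0 0 1' ; python3 f.py
```

```text
t: 17.77
tcp_pos: [544.2, -100.8, 60.8]
ee_rot: [-3.142, -0.0, 1.831]
wrist_force: [-1.3, -1.2, 1.7]
finger_gap: -0.2
grip_force: 0.9
[  -0.81    0.55    1.78  544.23 -100.81   60.85] 17.975
```

```bash
python3 -m crank '0 0 -0.0005 0 0 0 1;0 0 -0.0012 0 0 0 1;0 0 -0.0012 0 0 0 1'; python3 f.py; python3 -m crank '0 0 0.007 0 0 0 1; 0 0 0.018 0 0 0 1; -0.0065 0.025 0.018 0 0 0 1;-0.0134 0.0502 0.018 0 0 0 1;-0.0134 0.0502 0.018 0 0 0 1'; python3 -m crank '0 0 0 0 0 0 1;0 0 -0.005 0 0 0 1; 0 0 -0.01 0 0 0 1;0 0 -0.014 0 0 0 1;0 0 -0.014 0 0 0 1' ; python3 f.py; python3 - <<'E'
from h import *
p=cams.capture("scene")
for n,c in enumerate([[504,50],[517.5,-.6],[531,-51],[544,-101]]):
    v,u=np.mgrid[150:400,180:420];w=world(p,u.ravel(),v.ravel())
    k=(np.hypot(*(w[:,:2]-c).T)<12)&(abs(w[:,2]-68)<6);print(n+1,k.sum(),np.median(w[k,2]))
E
```

```text
t: 18.35
tcp_pos: [544.2, -100.8, 59.5]
ee_rot: [-3.141, -0.0, 1.831]
wrist_force: [-0.9, 0.2, 1.7]
finger_gap: -0.4
grip_force: 1.1
[-5.4000e-01  3.4000e-01  2.1000e+00  5.4423e+02 -1.0082e+02  5.9570e+01] 18.55
t: 19.18
tcp_pos: [530.9, -48.4, 78.2]
ee_rot: [3.141, -0.001, 1.834]
wrist_force: [0.4, 0.6, -0.2]
finger_gap: -0.0
grip_force: 0.0
t: 19.8
tcp_pos: [530.5, -50.8, 63.0]
ee_rot: [-3.141, -0.0, 1.83]
wrist_force: [-0.1, -0.4, -0.2]
finger_gap: 0.3
grip_force: 0.0
[ 4.1000e-01 -6.0000e-02 -4.0000e-01  5.3088e+02 -5.0720e+01  6.3520e+01] 20.0
1 79 71.58047401484953
2 24 71.71600274820958
3 62 66.59293099852454
4 122 71.32687369966948
```

```bash
python3 -m crank '0 0 -0.003 0 0 0 1; 0 0 -0.005 0 0 0 1;0 0 -0.007 0 0 0 1;0 0 -0.0085 0 0 0 1;0 0 -0.009 0 0 0 1'; python3 -m crank '0 0 -0.0003 0 0 0 1; 0 0 -0.0006 0 0 0 1;0 0 -0.0006 0 0 0 1'; python3 f.py
```

```text
t: 20.68
tcp_pos: [530.8, -50.6, 54.8]
ee_rot: [3.142, -0.0, 1.831]
wrist_force: [-2.2, -0.2, 5.3]
finger_gap: 0.2
grip_force: 2.5
t: 21.05
tcp_pos: [530.8, -50.6, 54.0]
ee_rot: [-3.142, -0.0, 1.831]
wrist_force: [-1.5, 0.1, 5.4]
finger_gap: -0.2
grip_force: 2.4
[-1.9500e+00  2.8000e-01  4.5400e+00  5.3083e+02 -5.0570e+01  5.4020e+01] 21.25
```

```bash
python3 -m crank '0 0 -0.0003 0 0 0 1; 0 0 -0.0006 0 0 0 1;0 0 -0.0006 0 0 0 1'; python3 f.py
```

```text
t: 21.62
tcp_pos: [530.9, -50.5, 53.9]
ee_rot: [3.141, -0.0, 1.831]
wrist_force: [-2.4, 0.2, 10.5]
finger_gap: -0.5
grip_force: 5.1
[-2.9900e+00  5.1000e-01  1.0290e+01  5.3084e+02 -5.0580e+01  5.3920e+01] 21.825
```

At the stop (10 N). Let go straight up.

```bash
python3 -m crank '0 0 0.01 0 0 0 1; 0 0 0.04 0 0 0 1; 0 0 0.09 0 0 0 1;0 0 0.14 0 0 0 1;0 0 0.14 0 0 0 1'; python3 -m crank '0 0 0 0 0 0 1;0 0 0 0 0 0 1'; python3 - <<'E'
from h import *
p=cams.capture("scene"); save(p,"end.png")
v,u=np.mgrid[150:400,180:420];w=world(p,u.ravel(),v.ravel())
for n,c in enumerate([[504,50],[517.5,-.6],[531,-51],[544,-101]]):
    k=(np.hypot(*(w[:,:2]-c).T)<12)&(abs(w[:,2]-68)<6);print(n+1,k.sum(),np.median(w[k,2]))
s=readout.sense();print(s["tcp_pos"],s["wrist_force"],s["t"])
E
```

```text
t: 22.45
tcp_pos: [533.7, -51.0, 197.4]
ee_rot: [3.133, 0.002, 1.831]
wrist_force: [0.4, 0.4, -1.0]
finger_gap: -0.1
grip_force: 0.0
t: 22.7
tcp_pos: [529.9, -50.5, 192.0]
ee_rot: [-3.139, -0.0, 1.831]
wrist_force: [0.2, -0.2, 0.3]
finger_gap: -0.0
grip_force: 0.0
1 96 71.26291218843886
2 105 71.45111342070288
3 117 71.2366070883113
4 131 71.32046555553802
[529.9968071  -50.60162596 192.02531747] [ 0.36238185 -0.40147655  0.29366049] 22.75
```

View pics/end.png

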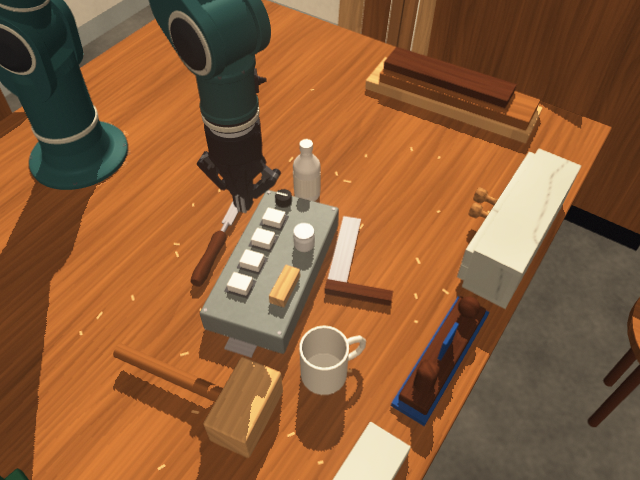

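All four keys read 71 mm (up), at pixels (274,217) to (240,285), and the tin, offcut and tools are where they were.

```bash
python3 -c "
from rig import ctrl
print(ctrl.job_done())"
```

```text
the job is handed in; nothing more can be done
None
```

I tapped all four keys lightly in order from the knob, then pressed the latched one (key3) to its stop and released it; all four keys now stand up, nothing else looks moved, and the job was handed in at about 23 s.

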